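# Sort jade seal stones by the drag of their faces and shut the chest

### The job

Clear the dusting brush off the glass plate and lay it flat in the wooden tool tray. The green seal stones look alike, but slid over the glass plate some glide on a polished face and others drag on a rough-sawn one: stand every polished stone upright in the open drawer of the chest and every rough one upright in the blue lapping tray. When all the polished stones are in, push the drawer fully home until it seats at its catch, and leave the other things on the bench where they are.

Things in the scene. Friction and masses are not known exactly. Their poses are not given: they have to be found in the camera images.
- drawer (a joint): how far the drawer of the low grey steel seal chest (fixed, 250 wide x 84 mm high) stands out: 0 m = fully home, most 0.17. Rolling drag about 1.5 N; a sprung ball catch resists the last 12 mm with several N (under 10), then, about 5 mm from home, snaps the drawer to 0 and holds it; short of that it stays where it is left
- drawer_bay (a point): point on the drawer's felt floor (24 mm above the bench), moves with it; x points into the chest (closing direction), z up. From this point the inside reaches x -55 (blue front panel, top 73 mm above the bench) to +171, y +-105 mm, sides 41 mm high; it is open above only before the chest's front edge, at x = joint value - 60 mm. Standing stones pass under the chest's top
- drawer_handle (a point): centre of the drawer's steel bar handle, 11 mm thick, 110 mm long across the drawer, 35 mm before the blue panel's face, 49 mm above the bench; axes as drawer_bay
- plate_top (a point): centre of the upper face of the glass plate, fixed, 160 (x) x 200 (y) mm, 12 mm above the bench. Very slippery: a polished face slides on it with a drag of about 0.1 of the force that presses it down, a rough-sawn face with about 0.6 to 0.8. Bench, trays and drawer are too rough to tell the faces apart
- lap_tray: blue plastic lapping tray for rough stones, fixed, outside 116 (x) x 236 (y) x 26 mm high, walls and floor 4 mm. Origin: centre of its underside
- tool_tray: shallow pale wooden tool tray, fixed, outside 94 (x) x 214 (y, its length) x 24 mm high, walls and floor 6 mm. Origin: centre of its underside
- brush_grip (a point): flat dusting brush, 166 mm long, 60 g, lying on the plate: wooden handle 18 wide x 14 mm thick, brass ferrule 34 wide, dark bristles. The point: on its middle line near its balance, at the handle's ferrule end, 8.5 mm above its underside; the brush lies along the point's x (bristles to +79, handle to -82 mm), z up
- stone_a (a point): centre of a green jade seal stone, an upright block 30 x 30 x 40 mm high, 80 to 115 g; z up when it stands, sides along its x and y. Starts on the cork mat (4 mm thick). Its underside is either polished or still rough-sawn: it cannot be seen, only felt, and the name does not tell it. None if absent
- stone_b (a point): centre of a green jade seal stone, an upright block 30 x 30 x 40 mm high, 80 to 115 g; z up when it stands, sides along its x and y. Starts on the cork mat (4 mm thick). Its underside is either polished or still rough-sawn: it cannot be seen, only felt, and the name does not tell it. None if absent
- stone_c (a point): centre of a green jade seal stone, an upright block 30 x 30 x 40 mm high, 80 to 115 g; z up when it stands, sides along its x and y. Starts on the cork mat (4 mm thick). Its underside is either polished or still rough-sawn: it cannot be seen, only felt, and the name does not tell it. None if absent
- stone_d (a point): centre of a green jade seal stone, an upright block 30 x 30 x 40 mm high, 80 to 115 g; z up when it stands, sides along its x and y. Starts on the cork mat (4 mm thick). Its underside is either polished or still rough-sawn: it cannot be seen, only felt, and the name does not tell it. None if absent
- stone_e (a point): centre of a green jade seal stone, an upright block 30 x 30 x 40 mm high, 80 to 115 g; z up when it stands, sides along its x and y. Starts on the cork mat (4 mm thick). Its underside is either polished or still rough-sawn: it cannot be seen, only felt, and the name does not tell it. None if absent
- stone_f (a point): centre of a green jade seal stone, an upright block 30 x 30 x 40 mm high, 80 to 115 g; z up when it stands, sides along its x and y. Starts on the cork mat (4 mm thick). Its underside is either polished or still rough-sawn: it cannot be seen, only felt, and the name does not tell it. None if absent
- loupe: black eye loupe, 38 mm across, 28 mm high; loose, to be left where it is. Origin: centre of its underside
- wax_tin: yellow tin, 60 mm across, 32 mm high; loose, to be left where it is. Origin: centre of its underside
- paste_pot: round blue ceramic pot of seal paste, lidded, 64 mm across, 30 mm high; loose, to be left where it is. Origin: centre of its underside
- tape_roll: white paper tape roll, 80 mm across, 19 mm high; loose, to be left where it is. Origin: centre of its underside
- file: needle file with a red handle, 150 mm; loose, to be left where it is. Origin: under the middle line where the handle (60 mm, to -x) meets the blade (90 mm, to +x)

How it is judged:
On the way, in this order (a step that is already met when the one before it is completed fails the run):
1. every polished stone stands in the drawer, which is still open (x of polished_1 in the frame of drawer_bay between -0.055 and 0.171 m and y of polished_1 in the frame of drawer_bay between -0.105 and 0.105 m and z of polished_1 in the frame of drawer_bay between -0.006 and 0.008 m and angle between each of polished_1, polished_2, polished_3's own z axis and vertical below 0.2 rad and x of polished_2 in the frame of drawer_bay between -0.055 and 0.171 m and y of polished_2 in the frame of drawer_bay between -0.105 and 0.105 m and z of polished_2 in the frame of drawer_bay between -0.006 and 0.008 m and x of polished_3 in the frame of drawer_bay between -0.055 and 0.171 m and y of polished_3 in the frame of drawer_bay between -0.105 and 0.105 m and z of polished_3 in the frame of drawer_bay between -0.006 and 0.008 m and value of joint drawer above 0.02 m), for 0.2 s.
2. the drawer is pushed home to its catch (value of joint drawer below 0.003 m), for 0.2 s.
At the end, for the whole second after the job is handed in: polished stones upright (within 11 degrees) on the drawer's floor, rough ones upright on the lapping tray's floor, brush flat in the tool tray, drawer within 3 mm of home, all at rest. (polished_1.., rough_1..: the stones by their true faces; which listed stone is which must be felt.) (x of polished_1 in the frame of drawer_bay between -0.055 and 0.171 m and y of polished_1 in the frame of drawer_bay between -0.105 and 0.105 m and z of polished_1 in the frame of drawer_bay between -0.006 and 0.008 m and angle between each of polished_1, polished_2, polished_3, rough_1, rough_2, rough_3's own z axis and vertical below 0.2 rad and x of polished_2 in the frame of drawer_bay between -0.055 and 0.171 m and y of polished_2 in the frame of drawer_bay between -0.105 and 0.105 m and z of polished_2 in the frame of drawer_bay between -0.006 and 0.008 m and x of polished_3 in the frame of drawer_bay between -0.055 and 0.171 m and y of polished_3 in the frame of drawer_bay between -0.105 and 0.105 m and z of polished_3 in the frame of drawer_bay between -0.006 and 0.008 m and x of rough_1 in the frame of lap_tray between -0.054 and 0.054 m and y of rough_1 in the frame of lap_tray between -0.114 and 0.114 m and z of rough_1 in the frame of lap_tray between -0.002 and 0.012 m and x of rough_2 in the frame of lap_tray between -0.054 and 0.054 m and y of rough_2 in the frame of lap_tray between -0.114 and 0.114 m and z of rough_2 in the frame of lap_tray between -0.002 and 0.012 m and x of rough_3 in the frame of lap_tray between -0.054 and 0.054 m and y of rough_3 in the frame of lap_tray between -0.114 and 0.114 m and z of rough_3 in the frame of lap_tray between -0.002 and 0.012 m and x of brush_grip in the frame of tool_tray between -0.041 and 0.041 m and y of brush_grip in the frame of tool_tray between -0.06 and 0.06 m and z of brush_grip in the frame of tool_tray between 0.005 and 0.026 m and angle between brush_grip's own z axis and vertical below 0.3 rad and value of joint drawer below 0.003 m and linear speed of each of polished_1, polished_2, polished_3, rough_1, rough_2, rough_3, brush below 0.02 m/s); the robot touches nothing.
It fails at once if one of the other things on the bench is shoved more than 3 cm (distance of any of loupe, wax_tin, paste_pot, tape_roll, file from where it was at the start of the episode above 0.03 m).
Of polished_1, polished_2, polished_3, rough_1, rough_2, rough_3 only 4 to 6 are there at a start; the rules pass over those that are not, and their reading is None.
At some moment in a run one of polished_1, polished_2, polished_3, rough_1, rough_2, rough_3, brush may be knocked a few centimetres aside while the robot is not near it.
It also fails if it takes over 210 s, if anything falls off the work surface, if the arm or the gripper's body presses on something with over 40 N, if the wrist force passes 120 N, or if a joint passes its speed limit or range.

### The arm

A 7-joint arm with a two-finger parallel gripper is mounted at the origin on the work surface. World frame = base frame: x ahead of the robot, y to its left, z up, the work surface at z = 0. Lengths are in m, angles in rad, forces in N, time in s.
With the tool pointing down it reaches from about 0.35 to 0.9 m from the base axis. Payload 19.9 kg.
Tool frame: the origin (TCP) lies between the finger pads; the fingertips stand 19 mm ahead of it and the grasp point (between the pads) is the TCP; z points along the fingers, y is the line along which they close (so a half turn about z gives the same grasp; the last joint's range is limited). The gripper opens to 94 mm and grips with 3 to 60 N. Pads are 16 mm wide; open, the fingers measure 119 mm over their backs; the gripper's body (75 mm by 177 mm) begins 78 mm behind the grasp point.
Start: joints at [-1.192, 0.417, -0.01, 1.614, 0.005, 1.111, -0.053], TCP at [0.255, 0.57, 0.2] pointing down, gripper open.
Joint ranges: [-2.81, 2.81], [-0.39, 2.02], [-1.27, 1.25], [0.06, 2.57], [-1.19, 4.33], [0.19, 2], [-2.82, 2.82]. Speed limits (rad/s): [1.89, 1.89, 2.39, 2.39, 3.01, 3.01, 3.01].

### API

Orientations are given as a 3x3 rotation matrix whose columns are the frame's x, y, z axes.
In Python, from rig import robot gives the robot as it stands. Calls block until the motion is done:
- robot.move_ptp(position, orientation): joint-space move of the TCP to a pose.
- robot.move_linear(position, velocity=0.15, frame=None, threshold=None): straight line of the TCP; frame=None keeps the orientation; velocity is the mean speed in m/s. With threshold (N) it stops when the force on the tool has changed by that much, and returns True; else False.
- robot.goto_joints(angles): joint-space move.
- robot.gripper_to(opening): finger opening in m; the grip force is fixed at half the most; returns when the fingers have stopped.
- robot.pause(seconds).
- robot.ik(position, orientation): joint angles nearest the present ones, or None.
- robot.get_state(): the state.
- robot.grab_frame(name): name is "side" or "top"; returns the picture (400x640x3 uint8, red, green, blue); there is no depth.
- robot.camera_info(name): a dict with "fx", "fy", "cx", "cy" (pixels), "rvec" (rotation vector, rad) and "tvec" (3), from world to camera coordinates, as OpenCV has them. Camera axes: x right, y down, z forward; pixel columns grow to the right and rows downward; lengths in m; the calibration is good to about 2 mm. A picture is of the moment at which its call begins. camera_info takes no time and is no camera call.
A pose or a line that the arm cannot do raises robot.PlanningError and nothing moves.
- robot.sign_off(): hands the job in; it is judged then, once.
The state is a dict: "time": time; "qpos": joint angles; "joint_vel": joint speeds; "effort": joint torques, N m; "ee_pos": TCP position; "tool_rot": TCP orientation; "force": force on the tool from outside, world axes, zero at the start; "moment": the same for the moment, N m; "opening": finger opening in m; "grasp_force": force on a finger pad.
Only numpy, scipy, OpenCV 4.12 (cv2) and the standard library are available. Lean on these libraries where they do the work, as an engineer would, in place of code of your own. Each camera call takes 0.05 s, during which the arm holds its last target. There are 200 camera calls.

## Working session

There is one attempt and no reset: what is moved stays moved. The work goes in short steps, each a Python script; the robot and the scene stay as the last script left them, time stands still between calls to the robot, and variables do not carry over. Pictures are saved under pics/ and viewed, at most 14 in all, crops included, and the job is handed in when it is done.

```bash
ls; mkdir -p pics; python3 - <<'E'
from rig import robot
import cv2
for n in("top","side"):
    cv2.imwrite(f"pics/{n}0.png",robot.grab_frame(n)[:,:,::-1]); print(n,robot.camera_info(n))
s=robot.get_state();print(s)
E
```

```text
pics
top {'fx': 464.1940319805717, 'fy': 464.1940319805717, 'cx': 323.24153959196167, 'cy': 195.21465317957865, 'rvec': array([ 2.20111978, -2.15399477,  0.07607183]), 'tvec': array([0.00657365, 0.54118976, 1.36481464])}
side {'fx': 485.0589676646288, 'fy': 485.0589676646288, 'cx': 314.1335276621246, 'cy': 203.8977499534787, 'rvec': array([ 0.27372541, -2.79517657,  1.20734388]), 'tvec': array([0.55177038, 0.0992192 , 1.51547052])}
{'time': 0.1, 'qpos': array([-1.19149214,  0.41789799, -0.01029155,  1.61405885,  0.00471647,
        1.11073171, -0.05302136]), 'joint_vel': array([ 0.0003567 , -0.00257558, -0.00090785, -0.00131994,  0.0009195 ,
       -0.00053664,  0.00017861]), 'effort': array([ 2.30199868e-03, -8.52574039e+01,  6.40750285e-01, -4.26692319e+01,
       -4.87974705e-02,  1.63246575e-02,  8.36146955e-05]), 'ee_pos': array([0.25519619, 0.57016718, 0.19942126]), 'tool_rot': array([[-9.12753907e-01,  4.08509717e-01, -3.41419799e-04],
       [ 4.08509846e-01,  9.12753346e-01, -1.01717441e-03],
       [-1.03893566e-04, -1.06790327e-03, -9.99999424e-01]]), 'force': array([-0.96909182,  0.11789016, -0.34813559]), 'moment': array([-0.00211702, -0.02339084, -0.0309844 ]), 'grasp_force': 0.0, 'opening': 0.09374894591600333}
```

View pics/top0.png

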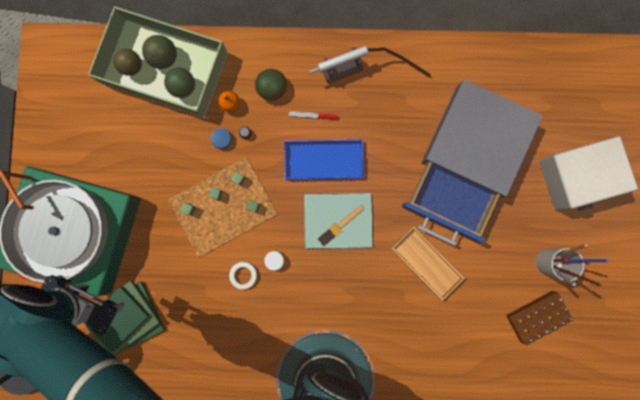

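View pics/side0.png

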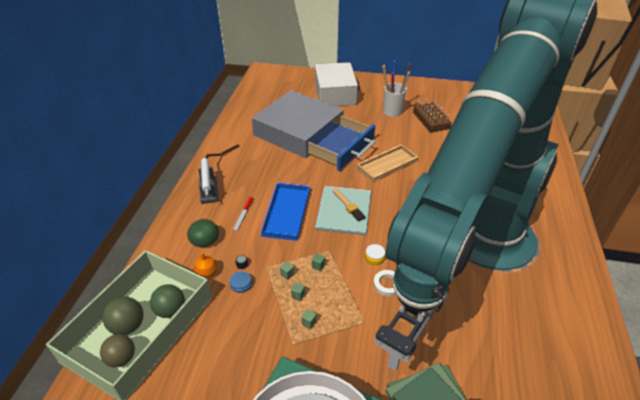

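```bash
cat > h.py <<'E'
import cv2, numpy as np
from rig import robot
def cast(n,px,z):
    c=robot.camera_info(n); R,_=cv2.Rodrigues(c["rvec"]); t=c["tvec"]
    px=np.atleast_2d(np.asarray(px,float))
    d=np.c_[(px[:,0]-c["cx"])/c["fx"],(px[:,1]-c["cy"])/c["fy"],np.ones(len(px))]@R
    o=-R.T@t
    return (o+d*((z-o[2])/d[:,2])[:,None])[:,:2]
def blobs(img,lo,hi,roi=None,amin=25):
    m=cv2.inRange(cv2.cvtColor(img,cv2.COLOR_RGB2HSV),np.array(lo),np.array(hi))
    if roi: k=np.zeros_like(m); k[roi[1]:roi[3],roi[0]:roi[2]]=1; m*=k
    cs,_=cv2.findContours(m,cv2.RETR_EXTERNAL,cv2.CHAIN_APPROX_NONE)
    return [c[:,0] for c in cs if cv2.contourArea(c)>amin]
def rect(n,c,z):
    """metric min-area rectangle: centre, length, width, yaw of the length"""
    b=cv2.boxPoints(cv2.minAreaRect((cast(n,c,z)*1000).astype(np.float32)))/1000
    e=[b[1]-b[0],b[2]-b[1]]; i=int(np.linalg.norm(e[1])>np.linalg.norm(e[0]))
    L=e[i]; return b.mean(0),np.linalg.norm(L),np.linalg.norm(e[1-i]),np.arctan2(L[1],L[0])
def cen(c):
    m=cv2.moments(c); return np.array([m["m10"]/m["m00"],m["m01"]/m["m00"]])
E
python3 - <<'E'
from h import *
np.set_printoptions(precision=4,suppress=True)
im=cv2.cvtColor(cv2.imread("pics/top0.png"),cv2.COLOR_BGR2RGB)
hs=cv2.cvtColor(im,cv2.COLOR_RGB2HSV)
for n,(u,v) in dict(stone=(215,194),plate=(350,235),lap=(325,160),tool=(428,263),chest=(480,140),floor=(452,195),panel=(450,226),ferrule=(335,230),hnd=(352,215),cork=(230,220),wood=(380,300)).items(): print(n,hs[v,u])
cv2.imwrite("pics/z1.png",cv2.resize(im[75:275,380:545],None,fx=3,fy=3,interpolation=cv2.INTER_CUBIC)[:,:,::-1])
a=cv2.resize(im[150:260,165:275],None,fx=5,fy=5,interpolation=cv2.INTER_CUBIC)[:,:,::-1]
cv2.imwrite("pics/z2.png",a)
E
```

```text
stone [ 52  58 146]
plate [ 71  34 185]
lap [111 182 193]
tool [ 16 141 222]
chest [120   4 123]
floor [113 119 124]
panel [110 148 134]
ferrule [ 21 186 197]
hnd [ 15 136 212]
cork [ 15 153 170]
wood [ 13 181 169]
```

View pics/z1.png

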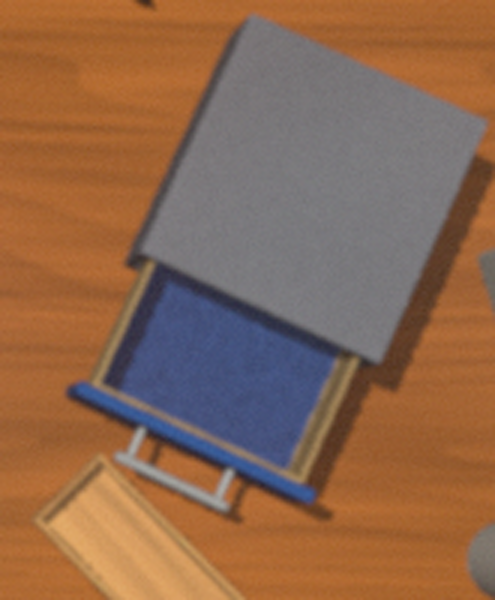

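View pics/z2.png

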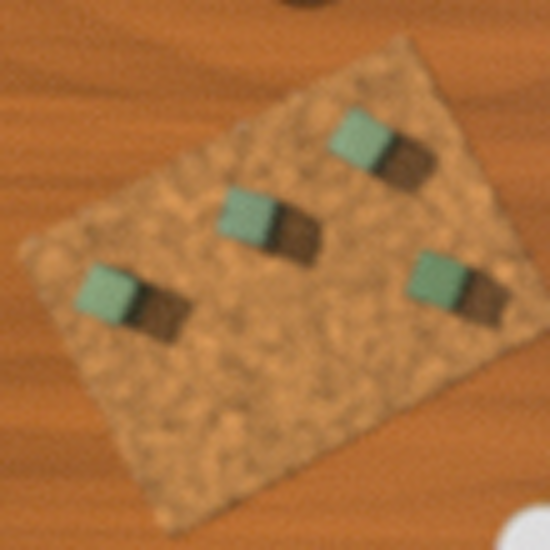

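```bash
python3 - <<'E'
from h import *
np.set_printoptions(precision=4,suppress=True)
im=cv2.cvtColor(cv2.imread("pics/top0.png"),cv2.COLOR_BGR2RGB)
ch=cast("top",[(426.7,160),(506,195),(463.3,80),(542.3,115.7)],.084); print("chest",ch)
hd=cast("top",[(419.3,227.3),(456,244)],.053);print("handle",hd,hd.mean(0),np.linalg.norm(hd[0]-hd[1]))
pt=cast("top",[(406.7,204),(482.7,239)],.073);print("panel",pt,pt.mean(0))
for a in (ch[2]-ch[0],ch[3]-ch[1],ch[1]-ch[0],hd[1]-hd[0],pt[1]-pt[0]): print("dir",np.degrees(np.arctan2(a[1],a[0])))
def show(n,cs,z,k=rect):
    for c in cs:
        r=rect("top",c,z); print(n,cast("top",cen(c),z)[0],r[0],r[1],r[2],"yaw",np.degrees(r[3]),len(c))
show("stone",blobs(im,(40,30,60),(90,255,255),(165,150,275,260)),.024)
show("plate",blobs(im,(60,15,120),(85,70,255),(295,185,380,255)),.012)
show("lap",blobs(im,(100,120,60),(125,255,255),(280,130,370,185)),.026)
m=blobs(im,(8,60,160),(20,155,255),(385,222,470,305),200); show("tool",m,.024)
show("ferrule",blobs(im,(17,120,120),(30,255,255),(300,190,380,250),5),.022)
show("brushwood",blobs(im,(8,80,100),(30,255,255),(300,190,380,250),5),.022)
show("bristle",blobs(im,(0,0,0),(179,255,75),(308,197,368,246),10),.02)
E
```

```text
chest [[ 0.6434 -0.2761]
 [ 0.5477 -0.5015]
 [ 0.8797 -0.381 ]
 [ 0.779  -0.6077]]
handle [[ 0.4512 -0.2623]
 [ 0.4054 -0.3683]] [ 0.4283 -0.3153] 0.11552131087737284
panel [[ 0.5167 -0.2219]
 [ 0.4216 -0.4386]] [ 0.4692 -0.3302]
dir -23.930122916697467
dir -24.654316684463087
dir -113.00455351074726
dir -113.3550097509715
dir -113.69575044928887
stone [0.4925 0.4248] [0.4926 0.4246] 0.029383805 0.026367772 yaw 69.66316 29
stone [0.5049 0.2291] [0.5048 0.2289] 0.027440736 0.024445863 yaw 73.3987 28
stone [0.5406 0.344 ] [0.5405 0.3435] 0.028541284 0.02541993 yaw 73.84049 28
stone [0.588  0.2778] [0.5872 0.2772] 0.028496891 0.024014134 yaw 57.64243 26
plate [ 0.4663 -0.0276] [ 0.4669 -0.0276] 0.19788744 0.158277 yaw -88.56798 232
lap [0.6479 0.0196] [0.6486 0.0196] 0.23228689 0.113721535 yaw -87.711464 226
tool [ 0.3482 -0.2919] [ 0.3487 -0.2916] 0.2136594 0.0963987 yaw 45.367783 159
ferrule [ 0.4396 -0.0189] [ 0.4396 -0.0188] 0.027262595 0.027208911 yaw -43.8459 26
brushwood [ 0.4695 -0.0316] [ 0.4699 -0.0317] 0.23582684 0.1752242 yaw -88.78073 276
bristle [0.4183 0.0059] [0.4169 0.0074] 0.036755636 0.021313373 yaw -51.970646 49
```

```bash
cat >> h.py <<'E'
def R(yaw):
    c,s=np.cos(yaw),np.sin(yaw); return np.array([[c,s,0],[s,-c,0],[0,0,-1.]])
def near(p,yaw,step=np.pi):
    """equivalent tool yaw (mod step) closest to the wrist's middle"""
    m=np.arctan2(p[1],p[0])+np.pi/2; return m+(yaw-m+step/2)%step-step/2
def over(p,yaw,z=.16): robot.move_ptp(np.array([p[0],p[1],z]),R(yaw))
def lin(p,z,v=.12,th=None): return robot.move_linear(np.array([p[0],p[1],z]),velocity=v,threshold=th)
def st(*k):
    s=robot.get_state(); print(round(s["time"],1),*[(x,np.round(s[x],4)) for x in k])
BAY=np.array([.521,-.355]); DY=np.radians(-23.8); LAP=np.array([.648,.0196]); PL=np.array([.4665,-.0276]); TOOL=np.array([.3486,-.2916])
DX=np.array([np.cos(DY),np.sin(DY)]); DN=np.array([-DX[1],DX[0]])
E
python3 - <<'E'
from h import *
b=np.array([.452,-.035]); y=near(b,np.radians(130))
robot.gripper_to(.05); over(b,y,.14); lin(b,.034); robot.gripper_to(0); st("opening","grasp_force")
lin(b,.13); st("opening","grasp_force")
y2=near(TOOL,np.radians(45.4)); print(y,y2)
over(TOOL,y2,.13); lin(TOOL,.030,.1,6); st("ee_pos","force"); robot.gripper_to(.045); lin(TOOL,.14)
over((.40,.3),near((.4,.3),0),.3)
a=robot.grab_frame("top"); cv2.imwrite("pics/t1.png",a[:,:,::-1]); 
cv2.imwrite("pics/z3.png",cv2.resize(a[150:310,165:480],None,fx=2.5,fy=2.5,interpolation=cv2.INTER_CUBIC)[:,:,::-1]); st()
E
```

```text
5.1 ('opening', np.float64(0.0004)) ('grasp_force', np.float64(0.0))
6.1 ('opening', np.float64(0.0002)) ('grasp_force', np.float64(0.0))
2.2689280275926285 0.7923794804054256
8.3 ('ee_pos', array([ 0.3488, -0.2918,  0.0304])) ('force', array([ 0.5538,  0.3024, -0.8865]))
12.4
```

View pics/z3.png

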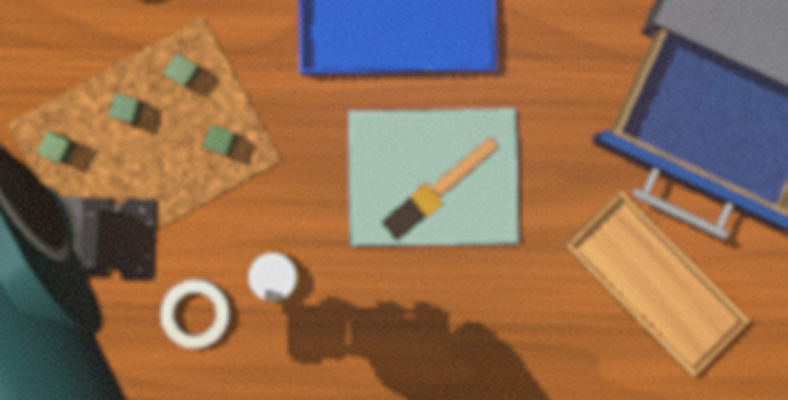

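```bash
python3 - <<'E'
from h import *
px=np.array([(495,143),(440,188),(428,200),(391,232),(411,195),(441,212)])/2.5+[165,150]
print(cast("top",px,.022))
E
```

```text
[[ 0.50761229 -0.10081036]
 [ 0.45272981 -0.03638114]
 [ 0.43821325 -0.02242056]
 [ 0.39947482  0.0206277 ]
 [ 0.44368831 -0.00213453]
 [ 0.424369   -0.03810369]]
```

```bash
python3 - <<'E'
from h import *
b=np.array([.453,-.036]); y=near(b,np.radians(130))
robot.gripper_to(.05); over(b,y,.14); print(lin(b,.031,.06,5)); st("ee_pos","force","tool_rot","opening")
i=robot.grab_frame("side"); robot.gripper_to(0); st("ee_pos","opening","grasp_force","force")
j=robot.grab_frame("side")
cv2.imwrite("pics/z4.png",np.hstack([cv2.resize(k[150:270,280:400],None,fx=3.3,fy=3.3,interpolation=cv2.INTER_CUBIC) for k in(i,j)])[:,:,::-1])
E
```

```text
False
16.1 ('ee_pos', array([ 0.4531, -0.0359,  0.0312])) ('force', array([ 0.5521,  0.317 , -0.2579])) ('tool_rot', array([[-6.429e-01,  7.660e-01,  3.000e-04],
       [ 7.660e-01,  6.429e-01,  1.000e-04],
       [-1.000e-04,  3.000e-04, -1.000e+00]])) ('opening', np.float64(0.0494))
17.0 ('ee_pos', array([ 0.453, -0.036,  0.031])) ('opening', np.float64(0.0008)) ('grasp_force', np.float64(0.0)) ('force', array([-0.3245, -0.08  ,  1.0863]))
```

View pics/z4.png

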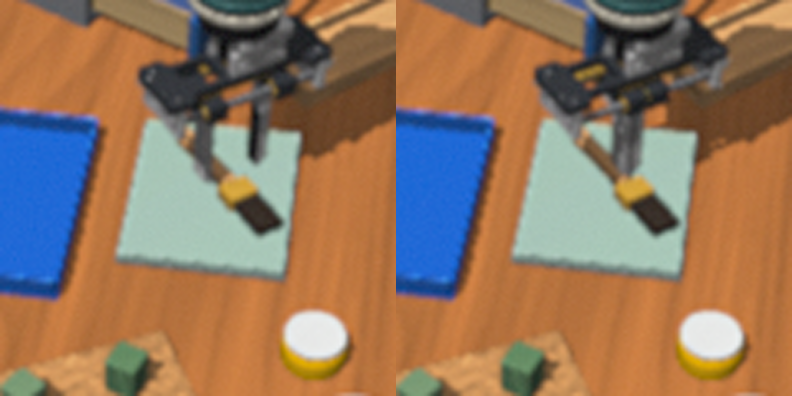

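```bash
python3 - <<'E'
from h import *
c=robot.camera_info("side"); K=np.array([[c["fx"],0,c["cx"]],[0,c["fy"],c["cy"]],[0,0,1]])
yv=np.array([.766,.643,0]);t=np.array([.453,-.036,0])
P=np.array([t+s*yv+[0,0,z] for s in(.031,-.031,0) for z in(.012,.031,.05)]+[[.453,-.036,.022],[.399,.021,.02],[.508,-.1,.022]])
p=cv2.projectPoints(P,c["rvec"],c["tvec"],K,None)[0][:,0]
print(np.round((p-[280,150])*3.3).astype(int).tolist())
E
```

```text
[[201, 196], [201, 182], [202, 168], [254, 175], [255, 161], [256, 147], [227, 185], [228, 171], [229, 157], [228, 178], [275, 226], [184, 129]]
```

```bash
python3 - <<'E'
from h import *
b=np.array([.453,-.036])
lin(b,.045); robot.gripper_to(.05); print(lin(b,.010,.04,5)); st("ee_pos","force")
z=robot.get_state()["ee_pos"][2]; lin(b,z+.002); robot.gripper_to(0); st("ee_pos","opening","grasp_force")
E
```

```text
False
19.3 ('ee_pos', array([ 0.4531, -0.036 ,  0.0102])) ('force', array([ 0.5212, -0.8416,  0.5266]))
20.0 ('ee_pos', array([ 0.4532, -0.0361,  0.0123])) ('opening', np.float64(0.0299)) ('grasp_force', np.float64(36.6015))
```

```bash
python3 - <<'E'
from h import *
b=np.array([.453,-.036])
lin(b,.06,.06); st("opening","grasp_force","force")
i=robot.grab_frame("side"); j=robot.grab_frame("top")
cv2.imwrite("pics/z5.png",np.hstack([cv2.resize(i[130:270,280:400],(400,467),interpolation=cv2.INTER_CUBIC),cv2.resize(j[160:300,280:400],(400,467),interpolation=cv2.INTER_CUBIC)])[:,:,::-1])
E
```

```text
21.0 ('opening', np.float64(0.0304)) ('grasp_force', np.float64(36.5149)) ('force', array([-0.4362, -0.008 , -0.2318]))
```

View pics/z5.png

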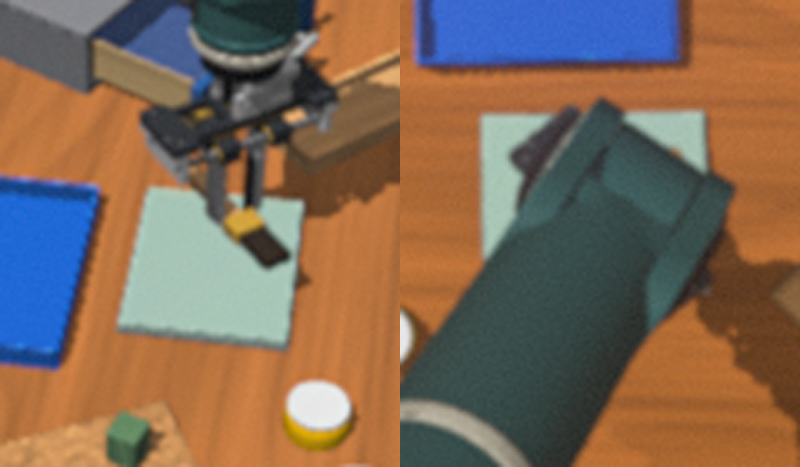

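```bash
python3 - <<'E'
from h import *
b=np.array([.453,-.036]); lin(b,.12)
y2=near(TOOL,np.radians(45.4)); over(TOOL,y2,.12); print(lin(TOOL,.0075,.07,6)); st("ee_pos","force"); robot.gripper_to(.045); lin(TOOL,.12)
# probe the plate with closed fingers
robot.gripper_to(0); over(PL,near(PL,np.pi/2),.06); print(lin(PL,-.012,.03,5)); st("ee_pos","force"); 
i=robot.grab_frame("side"); lin(PL,.06)
over((.40,.3),near((.4,.3),0),.3); j=robot.grab_frame("top"); st()
cv2.imwrite("pics/t2.png",j[:,:,::-1])
cv2.imwrite("pics/z6.png",np.hstack([cv2.resize(i[130:250,280:400],(400,400),interpolation=cv2.INTER_CUBIC),cv2.resize(j[190:310,370:490],(400,400),interpolation=cv2.INTER_CUBIC)])[:,:,::-1])
E
```

```text
False
24.6 ('ee_pos', array([ 0.3488, -0.2916,  0.0077])) ('force', array([-0.4657,  0.146 , -0.5586]))
True
29.7 ('ee_pos', array([ 0.4666, -0.0276,  0.0067])) ('force', array([-3.0571,  1.8064, 14.6461]))
31.9
```

View pics/z6.png

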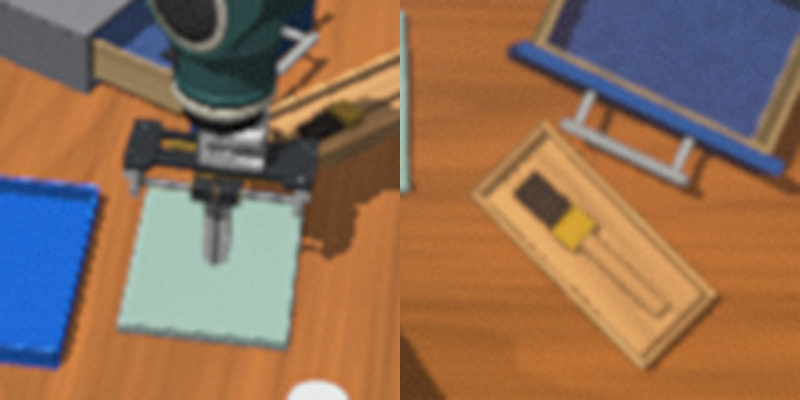

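```bash
cat >> h.py <<'E'
def stones():
    im=robot.grab_frame("top"); o=[]
    for c in blobs(im,(40,30,60),(90,255,255),(150,130,285,270)):
        r=rect("top",c,.024); o.append((cast("top",cen(c),.024)[0],r[3],r[1],r[2]))
    return o
def pick(p,yaw):
    y=near(p,yaw,np.pi/2); robot.gripper_to(.058); over(p,y,.10); lin(p,.008,.08); robot.gripper_to(0); lin(p,.10,.15)
    st("opening","grasp_force"); return robot.get_state()["opening"]>.02
def feel():
    a=PL-[.02,0]; b=PL+[.02,0]; y=near(PL,0,np.pi/2)
    over(a,y,.06); lin(a,.026,.1); f0=robot.get_state()["force"]
    hit=lin(a,.006,.012,5); z=robot.get_state()["ee_pos"][2]; print("hit",hit,round(z,4)); F=[]
    for q in (b,a,b):
        lin(q,z-.0005,.05); f=robot.get_state()["force"]-f0; F.append(f); print(np.round(f,2))
    lin(b,.10,.15); F=np.array(F); mu=abs(F[0,0]+F[2,0]-2*F[1,0])/4/F[:,2].mean(); print("mu",mu); return mu
def put(p,yaw,z,zz=.10):
    y=near(p,yaw); over(p,y,zz+.03); lin(p,zz-.03,.15); print("hit",lin(p,z-.003,.03,5)); st("ee_pos"); robot.gripper_to(.045); lin(p,zz,.15)
E
python3 - <<'E'
from h import *
s=stones(); [print(np.round(a[0],4),np.degrees(a[1])) for a in s]
p=min(s,key=lambda a:a[0][1]); print(pick(p[0],p[1])); feel(); st("opening")
E
```

```text
[0.3785 0.4983] 25.081308
[0.4923 0.4244] 65.760124
[0.5047 0.2291] 72.88235
[0.5394 0.3441] 77.24065
[0.5793 0.4444] 69.55205
36.7 ('opening', np.float64(0.0296)) ('grasp_force', np.float64(29.9978))
True
hit True 0.0157
[ 0.19  0.18 12.64]
[-3.    0.81 16.51]
[-0.35 -0.1  12.33]
mu 0.10548126742667878
42.7 ('opening', np.float64(0.0298))
```

```bash
cat >> h.py <<'E'
def drawer(k): put(BAY+.012*DX+[-.065,-.02,.025,.07][k]*DN,DY+np.pi/2,.028,.13)
def lap(k): put(LAP+[0,[-.07,-.02,.03,.075][k]],0,.008)
E
python3 - <<'E'
from h import *
drawer(0); over((.45,-.15),near((.45,-.15),0),.2)
j=robot.grab_frame("top"); cv2.imwrite("pics/t3.png",j[:,:,::-1]); st()
for a in stones(): print(np.round(a[0],4),np.degrees(a[1]),a[2:])
E
```

```text
hit True
46.9 ('ee_pos', array([ 0.5059, -0.4195,  0.0276]))
49.9
[0.4927 0.4251] -24.239893 (np.float32(0.027533455), np.float32(0.026963146))
[0.5395 0.3442] 77.21442 (np.float32(0.027672008), np.float32(0.025311803))
[0.5792 0.4446] 70.74995 (np.float32(0.027545208), np.float32(0.024459647))
```

View pics/t3.png

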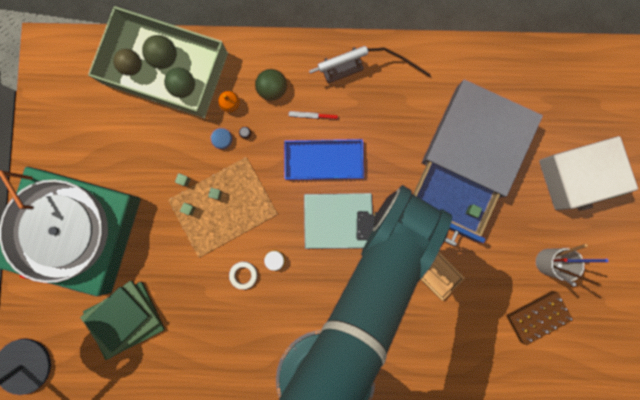

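```bash
python3 - <<'E'
from h import *
nd,nl=1,0
for k in range(3):
    s=[a for a in stones() if a[0][1]<.47]
    p=min(s,key=lambda a:a[0][1]); print("STONE",p[0])
    if not pick(p[0],p[1]): print("miss"); break
    mu=feel()
    if robot.get_state()["opening"]<.02 or not(mu<.2 or mu>.45): print("unsure"); break
    if mu<.2: drawer(nd); nd+=1
    else: lap(nl); nl+=1
    over((.45,-.15),near((.45,-.15),0),.2)
cv2.imwrite("pics/t4.png",robot.grab_frame("top")[:,:,::-1]); st()
E
```

```text
STONE [0.53952688 0.34416475]
55.0 ('opening', np.float64(0.0299)) ('grasp_force', np.float64(29.9997))
hit True 0.0158
[-0.3   0.87 13.71]
[-2.3   1.38 16.2 ]
[-0.98  1.66 13.65]
mu 0.0569998081821868
hit True
65.5 ('ee_pos', array([ 0.5242, -0.3783,  0.0279]))
STONE [0.49277433 0.4250107 ]
73.5 ('opening', np.float64(0.0297)) ('grasp_force', np.float64(29.9998))
hit True 0.0158
[-0.3  -0.81 14.28]
[-1.43 -0.36 17.86]
[-0.13 -0.76 14.36]
mu 0.03902230040617906
hit True
84.1 ('ee_pos', array([ 0.5423, -0.3371,  0.0279]))
STONE [0.5791976 0.4444075]
92.2 ('opening', np.float64(0.0298)) ('grasp_force', np.float64(29.9998))
hit True 0.0196
[ 0.52  0.69 12.74]
[-1.1   0.83 16.46]
[ 8.400e-01 -1.000e-02  1.264e+01]
mu 0.06380774863002862
hit True
102.5 ('ee_pos', array([ 0.5603, -0.2958,  0.0313]))
105.2
```

View pics/t4.png

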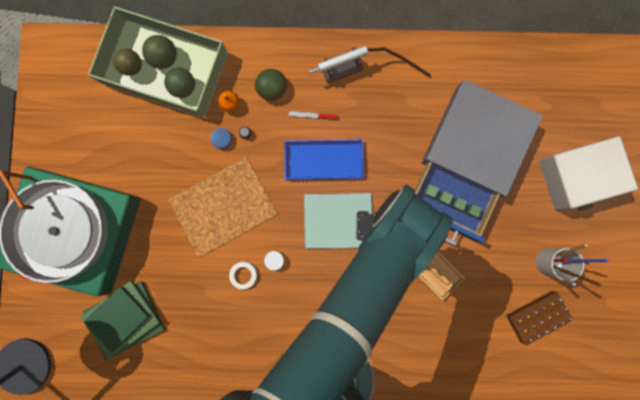

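```bash
cat >> h.py <<'E'
SP=[BAY+.012*DX+q*DN for q in (-.065,-.02,.025,.07)]
def repick(k):
    p=SP[k]; over(p,near(p,DY+np.pi/2),.12); lin(p,.028,.15); robot.gripper_to(0); lin(p,.12,.2)
def feel2():
    a=PL-[.02,0]; b=PL+[.02,0]
    over(a,near(a,DY+np.pi/2),.06); lin(a,.024,.1); f0=robot.get_state()["force"]
    lin(a,.006,.012,5); z=robot.get_state()["ee_pos"][2]-.0005; f1=robot.get_state()["force"]-f0
    print("z",round(z,4),np.round(f1,2))
    for q in (b,a):
        h=lin(q,z,.05,6); s=robot.get_state(); print(h,np.round(s["ee_pos"],4),np.round(s["force"]-f0,2))
    st("opening")
E
python3 - <<'E'
from h import *
repick(3); st("opening"); feel2()
E
```

```text
108.1 ('opening', np.float64(0.0297))
z 0.0159 [1.34 0.58 2.87]
True [ 0.4609 -0.0275  0.0164] [ 0.02  1.41 10.97]
True [ 0.447  -0.0278  0.0163] [-0.05  0.85  5.34]
111.3 ('opening', np.float64(0.0298))
```

```bash
cat >> h.py <<'E'
def feel3(th=9,N=22):
    a=PL-[.02,0]; b=PL+[.02,0]
    over(a,near(a,DY+np.pi/2),.06); lin(a,.021,.1); f0=robot.get_state()["force"]
    z=.0165; f=0
    while f<N and z>.012:
        lin(a,z,.02); f=(robot.get_state()["force"]-f0)[2]; z-=.0005
    z+=.0005; print("pressed z",round(z,4),"Fz",round(f,1))
    h=lin(b,z,.04,th); s=robot.get_state(); print("TRIP",h,np.round(s["ee_pos"],4),np.round(s["force"]-f0,2)); lin(s["ee_pos"],.06,.15); st("opening"); return h
E
python3 - <<'E'
from h import *
feel3()
E
```

```text
pressed z 0.0125 Fz 15.9
TRIP False [ 0.4876 -0.0277  0.0132] [ 0.21  0.58 12.51]
116.2 ('opening', np.float64(0.0297))
```

```bash
cat >> h.py <<'E'
def feel4(z=.0165,th=5,N=11):
    a=PL-[.025,0]; b=PL-[.012,0]; c=PL+[.025,0]
    over(a,near(a,DY+np.pi/2),.05); lin(a,z+.005,.1); f0=robot.get_state()["force"]; f=0
    while f<N and z>.009:
        lin(a,z,.03); f=(robot.get_state()["force"]-f0)[2]; z-=.0005
    z+=.0005
    lin(b,z,.05); robot.pause(.15); f1=robot.get_state()["force"]-f0
    h=lin(c,z,.05,th); s=robot.get_state(); print("TRIP",h,"z",round(z,4),np.round(s["ee_pos"],4),np.round(f1,2),np.round(s["force"]-f0,2)); lin(s["ee_pos"],.06,.2); st("opening"); return h
E
python3 - <<'E'
from h import *
feel4(.0135)
E
```

```text
TRIP False z 0.0125 [ 0.4922 -0.0277  0.0129] [ 2.07  0.19 10.99] [ 1.88  0.02 11.03]
119.6 ('opening', np.float64(0.0296))
```

```bash
cat >> h.py <<'E'
def put2(p,yaw,z,zz):
    over(p,near(p,yaw),zz); lin(p,z+.006,.15); lin(p,z-.002,.03,5); st("ee_pos"); robot.gripper_to(.045); lin(p,zz,.2)
E
python3 - <<'E'
from h import *
put2(SP[3],DY+np.pi/2,.025,.12)
repick(0); st("opening"); feel4()
E
```

```text
121.7 ('ee_pos', array([ 0.5608, -0.2959,  0.0238]))
125.2 ('opening', np.float64(0.0297))
TRIP False z 0.0155 [ 0.4924 -0.0276  0.0161] [ 0.21  0.6  10.6 ] [0.52 0.04 9.16]
129.8 ('opening', np.float64(0.0297))
```

```bash
python3 - <<'E'
from h import *
put2(SP[0],DY+np.pi/2,.028,.12)
repick(1); st("opening"); feel4(N=12,th=4)
E
```

```text
132.2 ('ee_pos', array([ 0.5063, -0.4196,  0.0271]))
135.4 ('opening', np.float64(0.0297))
TRIP True z 0.016 [ 0.4562 -0.0276  0.0167] [3.05 0.83 7.79] [0.04 1.38 7.72]
138.9 ('opening', np.float64(0.0296))
```

```bash
python3 - <<'E'
from h import *
feel4(z=.016,N=12,th=5)
E
```

```text
TRIP True z 0.0155 [ 0.4563 -0.0275  0.0163] [ 3.17  1.25 12.43] [-0.94  1.23  9.79]
141.3 ('opening', np.float64(0.0298))
```

```bash
python3 - <<'E'
from h import *
put2(LAP-[0,.03],0,.008,.09)
repick(2); st("opening"); feel4(N=12,th=5)
E
```

```text
143.2 ('ee_pos', array([ 0.6488, -0.0104,  0.0078]))
147.4 ('opening', np.float64(0.0297))
TRIP True z 0.016 [ 0.4561 -0.0276  0.0167] [3.59 0.58 9.15] [1.15 1.11 7.37]
150.8 ('opening', np.float64(0.0298))
```

```bash
python3 - <<'E'
from h import *
put2(LAP+[0,.03],0,.008,.09)
robot.gripper_to(0)
H=np.array([.4283,-.3153]); s=H-.045*DX
over(s,near(s,DY),.13); lin(s,.034,.15)
j=robot.grab_frame("top")
print(lin(H+(.143-.040)*DX,.034,.07,15)); st("ee_pos","force")
print(lin(H+(.143+.005)*DX,.034,.03,15)); st("ee_pos","force")
e=robot.get_state()["ee_pos"][:2]; print("along",(e-H)@DX)
lin(e-.03*DX,.034); lin(e-.03*DX,.13,.2); over((.42,.15),near((.42,.15),0),.2)
k=robot.grab_frame("top"); st()
cv2.imwrite("pics/z7.png",cv2.resize(k[80:310,280:550],None,fx=2.5,fy=2.5,interpolation=cv2.INTER_CUBIC)[:,:,::-1])
cv2.imwrite("pics/j7.png",cv2.resize(j[80:310,280:550],None,fx=2.5,fy=2.5)[:,:,::-1])
E
```

```text
153.2 ('ee_pos', array([0.6491, 0.0497, 0.0081]))
False
160.4 ('ee_pos', array([ 0.5225, -0.3568,  0.0341])) ('force', array([-0.1603,  0.7169, -0.4492]))
True
161.0 ('ee_pos', array([ 0.5304, -0.3602,  0.0335])) ('force', array([-0.1169, -0.5028,  0.7559]))
along 0.11153956535559538
164.2
```

View pics/z7.png

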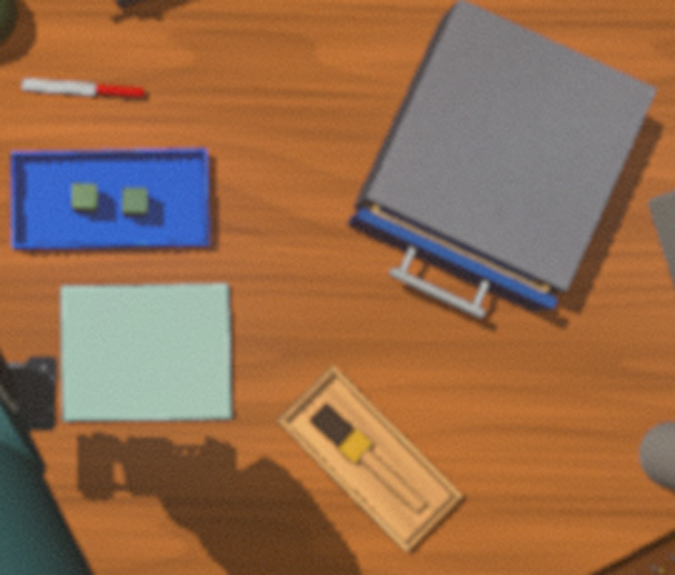

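```bash
python3 - <<'E'
from h import *
H=np.array([.4283,-.3153]); s=H+.085*DX
over(s,near(s,DY),.13); lin(s,.034,.15)
print(lin(H+.142*DX,.034,.025,32)); st("force")
e=robot.get_state()["ee_pos"][:2]; print("along",(e-H)@DX)
lin(e-.03*DX,.034); lin(e-.03*DX,.13,.2); over((.42,.15),near((.42,.15),0),.2)
k=robot.grab_frame("top"); l=robot.grab_frame("side"); st()
cv2.imwrite("pics/z8.png",np.hstack([cv2.resize(k[80:260,400:550],(400,480),interpolation=cv2.INTER_CUBIC),cv2.resize(l[60:240,240:390],(400,480),interpolation=cv2.INTER_CUBIC)])[:,:,::-1])
E
```

```text
True
168.5 ('force', array([-1.8379,  0.8514,  1.7362]))
along 0.12143791552717714
171.8
```

View pics/z8.png

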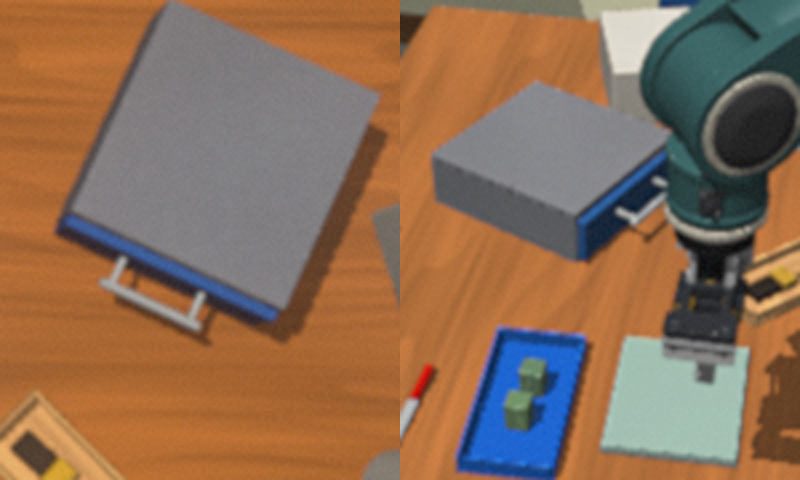

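```bash
python3 -c "
from rig import robot
print(robot.sign_off())"
```

```text
the job is handed in; nothing more can be done
None
```

I handed the job in at about 172 s, with the brush in the tool tray, two polished stones in the closed drawer and two rough ones upright in the lapping tray; no verdict was returned. The sorting rests on a second round of feeling, because the first could not tell the faces apart, and one of the two polished readings was a narrow call.

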